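Crack open the drying jar

TASK

Unlock the drying jar by turning its clamp knob counter-clockwise, about a quarter turn, so that the hook swings off the lid's lift rod. Then take the lid by its handle, pull it straight up until the sticky seal breaks, and keep it held just cracked open, about a finger's width (15 mm), never letting it fly up to the end of its travel. The program finishes while the gripper is still holding the lid open; leave the clamp unlocked and do not knock over or shove away the small things around the jar.

Things in the scene. Friction and masses are not known exactly. Their poses are not given: they have to be found in the camera images.
- drying_jar: fixed clear jar (90 mm across, rim 90 mm high, thread spool inside) on a 12 mm thick plate on the 2.4 mm thick cutting mat; origin under the jar's middle on the mat, +z up. Along its -y, towards the robot within 0.6 rad, lie the sleeve with the lid's lift rod (85 mm from the jar's axis) and the clamp knob (135 mm). The plate spans x -55 to +55, y -170 to +55 mm.
- clamp (a joint): turn of the clamp knob in rad: 0 = locked, grows counter-clockwise seen from above, stop at 1.57. Starts at 0 to 0.25. Below about 0.9 its steel hook lies over the lift rod's shoulder and the lid cannot rise; beyond 1.1 it is clear. Needs about 0.05 N m and stays where it is left.
- knob_grip (a point): middle of the clamp knob's black grip bar, on the vertical turning axis, 132 mm above the mat. Bar 44 mm long (along this point's y, which turns with the knob; at joint 0 along the jar's y), 14 mm thick (along x), z 116 to 148 mm, on a 30 mm wide disc (z 112 to 116 mm). Nearest part: the lid's arm, top at z 103 mm, 38 mm from the knob's axis.
- lid (a joint): lift of the lid in m: 0 = closed, grows straight up, stop at 0.040. The lid with its rod weighs about 0.25 kg and slides only vertically. The rubber seal pulls it down with about 10 N more, strongest at the first 1 mm, falling to nothing at 5 mm; released, it falls shut again.
- lid_handle (a point): middle of the lid's black handle bar, on the jar's axis, 127 mm above the mat when shut; rises with the lid. Bar 14 mm thick (along this point's x, which is the jar's x), 36 mm long (along y), 30 mm high (z 112 to 142 mm), on a 12 mm stem above the 100 mm wide steel lid, whose top is at z 102 mm.
- spool_1_mid (a point): bystander: thread spool, 32 mm across and 52 mm high, standing near the jar; the point is its middle.
- spool_3_mid (a point): bystander: taller thread spool, 32 mm across and 60 mm high, standing on the worktop beside the mat; the point is its middle.
- eraser_mid (a point): bystander: eraser, 22 x 52 x 13 mm, lying on the worktop beside the mat; the point is its middle.
- binder_clip_2_mid (a point): bystander: black binder clip, 24 x 32 x 37 mm, standing near the jar; the point is 15 mm above its foot.

How it is judged:
By the outcome, as a careful person would: the job done as asked, in the order asked, and still so for the second after the job is handed in, while the arm keeps its last pose, push and grip.
It also fails if it takes over 40 s, if anything falls off the work surface, if the arm or the gripper's body presses on something with over 40 N, if the wrist force passes 120 N, or if a joint passes its speed limit or range.

ROBOT

A 6-joint arm with a two-finger parallel gripper is mounted at the origin on a cart in front of the work surface, level with it; the furniture and walls round the work are solid. World frame = base frame: x ahead of the robot, y to its left, z up, the work surface at z = 0. Lengths are in m, angles in degrees, forces in N, time in s.
With the tool pointing down it reaches from about 0.35 to 0.875 m from the base axis. Payload 4.2 kg.
Tool frame: the origin (TCP) lies midway between the tips of the shut fingers; the grasp point (between the pads) lies 19 mm behind it; z points along the fingers, y is the line along which they close (so a half turn about z gives the same grasp; the last joint's range is limited). The gripper opens to 87 mm and grips with 3 to 60 N. Pads are 19 mm wide; open, the fingers measure 117 mm over their backs; the gripper's body (75 mm by 190 mm) begins 51 mm behind the grasp point.
Start: joints at [-52.047, 22.042, 0.453, 0, -68.411, -14.817], TCP at [0.246, -0.575, 0.223] pointing down, gripper open.
Joint ranges: [-179.83, 179.83], [-69.29, 118.12], [-61.27, 80.66], [-181.25, 117.63], [-171.15, -9.14], [-177.46, 177.46]. Speed limits (degrees/s): [159.86, 159.86, 180, 180, 180, 180].

INTERFACE

Orientations are given as a 3x3 rotation matrix whose columns are the frame's x, y, z axes.
In Python, from station import sense, capture, camera_params, finish_job gives the robot as it stands.
- The arm moves only by the tool drive_tool, never from a script. Its argument "rows" is a list of rows, each an object of numbers: "tx", "ty", "tz": the shift along the tool's x, y, z in cm; "ax", "ay", "az": the turn, a rotation vector about the tool's x, y, z in rad; "claw": the finger opening in cm, from 0 to 8.7. In form: [{"tx": .., "ty": .., "tz": .., "ax": .., "ay": .., "az": .., "claw": ..}, ...]. A call has 1 to 10 rows; each row shifts and turns the commanded pose from where the row before left it, along the tool's axes as they then stand; what a row does not reach is not made up. A row lasts 1/12 s, in which the tool goes at most 41.7 mm and 7.16 degrees, less where a joint would pass 70% of its speed; a pose out of reach is approached as far as the arm can. A call with a gripper value outside its range is refused whole. The fingers move at their own pace and stop on an object; the grip force is fixed at half the most. Time passes only in rows, so rows that do not move let the fingers close. It gives the time, the measured TCP pose, the force, the opening and the grip force at its end, in the units of the state.
- sense(): the state, without advancing time (a new reading comes with each control period).
- capture(name): name is "side" or "top"; returns (picture, depth): 400x640x3 uint8, red, green, blue; 400x640 float32, m along the optical axis (not along the pixel's ray), 0 where there is no reading.
- camera_params(name): a dict with "intrinsics" (3x3 intrinsics, pixels), "k1" (the pictures are not rectified: a ray, as slopes to the right and down, at radius r is drawn at 1 + k1 r^2 times it, then the intrinsics apply), "R" (3x3) and "t" (3): a world point X has camera coordinates R X + t. Camera axes: x right, y down, z forward; pixel columns grow to the right and rows downward; lengths in m; the calibration is good to about 2 mm. A picture is of the moment at which its call begins. camera_params takes no time and is no camera call.
- finish_job(): hands the job in; it is judged then, once.
The state is a dict: "time_s": time; "joints": joint angles; "joint_velocities": joint speeds; "effort": joint torques, N m; "tcp_pos": TCP position; "ee_rot": TCP orientation; "wrist_force": force on the tool from outside, world axes, zero at the start; "moment": the same for the moment, N m; "gripper_width": opening from 0.0 (shut) to 1.0 (fully open); "gripper_force": force on a finger pad.
Only numpy, scipy, OpenCV 4.12 (cv2) and the standard library are available. Lean on these libraries where they do the work, as an engineer would, in place of code of your own. Each camera call takes 0.05 s, during which the arm holds its last target. There are 200 camera calls.

## Working session

There is one attempt and no reset: what is moved stays moved. The work goes in short steps, Python scripts to look and compute and a tool call to move; the robot and the scene stay as the last step left them, time stands still between calls to the robot, and variables do not carry over. Pictures are saved under pics/ and viewed, at most 10 in all, crops included, and the job is handed in when it is done.

Besides the shell and the picture viewer there is one more tool, called after "Call:" as name(argument=value, ...) on one line, values as JSON. drive_tool: Moves the arm, as the interface text tells. Its arguments: {"type":"object","properties":{"rows":{"type":"array"}},"required":["rows"]}

```bash
mkdir -p pics
cat > h.py <<'E'
import numpy as np, cv2
from station import *
def cloud(name,d):
    p=camera_params(name);K=np.array(p["intrinsics"]);R=np.array(p["R"]);t=np.array(p["t"])
    v,u=np.mgrid[0:400,0:640]
    uv=np.stack([u,v],-1).reshape(-1,1,2).astype(np.float64)
    xy=cv2.undistortPoints(uv,K,np.array([p["k1"],0,0,0.])).reshape(400,640,2)
    P=np.dstack([xy*d[...,None],d])
    return (P-t)@R
E
python3 - <<'E'
from h import *
for n in("side","top"):
    im,d=capture(n);cv2.imwrite(f"pics/{n}0.png",im[...,::-1]);np.savez(f"{n}0.npz",im=im,d=d)
    p=camera_params(n);R=np.array(p["R"]);print(n,-R.T@np.array(p["t"]),R[2],p["k1"])
s=sense();print(s["tcp_pos"],s["ee_rot"],s["time_s"],s["wrist_force"])
E
```

```text
side [ 0.54033378 -0.92539387  0.70085422] [-0.02947974  0.83350183 -0.55172968] -0.0013651476592475796
top [ 0.30615785 -0.01355703  1.19919522] [ 0.19652014  0.02447532 -0.98019426] -0.06522949963721625
[ 0.2453667  -0.57422761  0.22155965] [[-9.19632301e-01 -3.92779370e-01 -8.92598300e-04]
 [-3.92780365e-01  9.19630595e-01  1.77556829e-03]
 [ 1.23454110e-04  1.98346504e-03 -9.99998025e-01]] 0.1 [-0.08654974  0.84054065 -0.08762758]
```

View pics/top0.png

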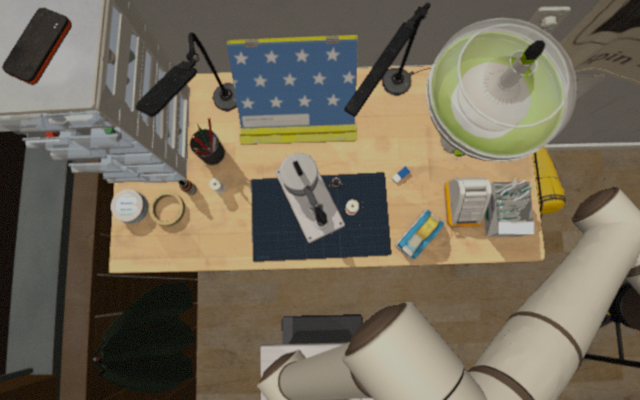

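View pics/side0.png

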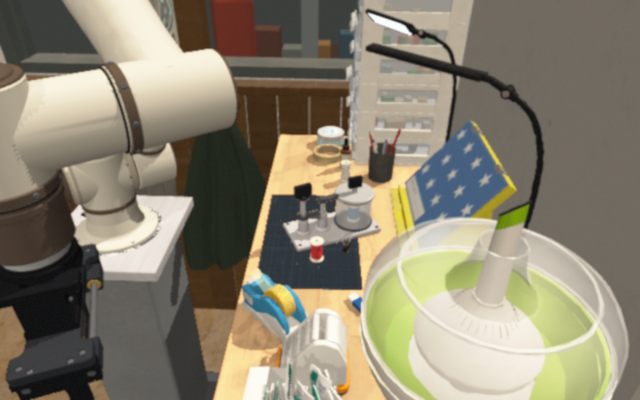

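The top view shows the lid with its handle near (298,172), the knob at (321,215), spool_1 at (352,207), and the clip at (336,183). Spool_3 is at (215,184) and the eraser at (402,175). The side view shows the knob at (303,190) and the handle at (355,182).

Run:
```python
from h import *
z=np.load("top0.npz");im,d=z["im"],z["d"];W=cloud("top",d)
g=im.max(2).astype(int)
roi=np.zeros_like(g,bool);roi[140:245,255:350]=1
m=roi&(g<70)&(W[...,2]>.105)&(W[...,2]<.17)
n,l,st,c=cv2.connectedComponentsWithStats(m.astype(np.uint8))
for i in range(1,n):
    if st[i,4]<8: continue
    P=W[l==i];w,v=np.linalg.eigh(np.cov(P[:,:2].T))
    print(st[i],c[i].round(1),np.median(P,0).round(4),P.min(0).round(3),P.max(0).round(3),"dir",v[:,1].round(2),(12*w)**.5)
# steel plate: z ~14 mm
for u,v in((352,207),(336,183),(215,184),(402,175),(315,120),(385,75),(170,90),(395,200),(255,200)):print(u,v,W[v,u].round(3))
big=cv2.resize(im[140:250,240:370],None,fx=6,fy=5.4,interpolation=cv2.INTER_CUBIC)
cv2.imwrite("pics/topc.png",big[...,::-1])
z=np.load("side0.npz");im,d=z["im"],z["d"];W=cloud("side",d);g=im.max(2).astype(int)
roi=np.zeros_like(g,bool);roi[165:220,280:380]=1
m=roi&(g<70)&(W[...,2]>.105)&(W[...,2]<.17)
n,l,st,c=cv2.connectedComponentsWithStats(m.astype(np.uint8))
for i in range(1,n):
    if st[i,4]<8: continue
    P=W[l==i];print(st[i],np.median(P,0).round(4),P.min(0).round(3),P.max(0).round(3))
```

```text
[294 162   9  14  57] [297.7 168.3] [0.5921 0.0407 0.1435] [0.578 0.031 0.127] [0.609 0.05  0.147] dir [-0.9  -0.43] [0.01013848 0.0350204 ]
[314 207  13  18 143] [320.2 215.7] [ 0.4714 -0.0108  0.1482] [ 0.452 -0.025  0.114] [0.492 0.003 0.156] dir [-0.88 -0.47] [0.01998346 0.04040666]
352 207 [ 0.511 -0.098  0.021]
336 183 [ 0.582 -0.058  0.012]
215 184 [0.582 0.273 0.045]
402 175 [ 0.598 -0.241  0.016]
315 120 [ 0.756 -0.005  0.046]
385 75 [ 0.9   -0.213  0.017]
170 90 [0.661 0.256 0.467]
395 200 [ 0.531 -0.22   0.003]
255 200 [0.543 0.17  0.001]
[349 177  13  11 123] [0.5973 0.037  0.1343] [0.583 0.028 0.118] [0.613 0.045 0.147]
[294 184  17  17 223] [ 0.4758 -0.0191  0.1349] [ 0.455 -0.03   0.115] [ 0.492 -0.006  0.153]
```

View pics/topc.png

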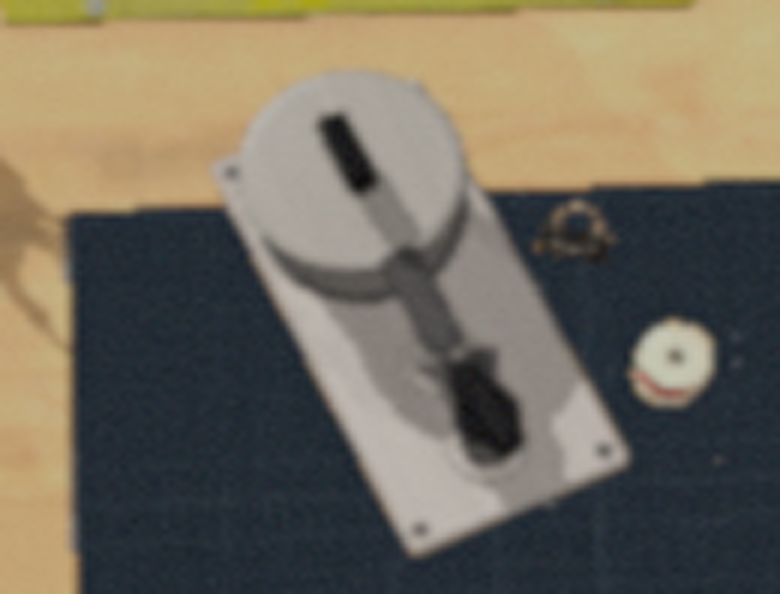

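The handle is near (0.595, 0.040) and the knob near (0.473, -0.014). The knob's bar axis points at about 26°, so the tool's yaw is already nearly right.

Call:
drive_tool(rows=[{"tx":-2.7,"ty":2.65,"claw":5},{"tx":-2.7,"ty":2.65,"claw":5},{"tx":-2.7,"ty":2.65,"claw":5},{"tx":-2.7,"ty":2.65,"claw":5},{"tx":-2.7,"ty":2.65,"claw":5},{"tx":-2.7,"ty":2.65,"claw":5},{"tx":-2.7,"ty":2.65,"claw":5},{"tx":-2.7,"ty":2.65,"claw":5},{"tx":-2.7,"ty":2.65,"claw":5},{"tx":-2.7,"ty":2.65,"claw":5}])

```text
invalid input at $.rows[0]: expected keys tx, ty, tz, ax, ay, az, claw
```

Call:
drive_tool(rows=[{"tx":-2.7,"ty":2.65,"claw":5},{"tx":-2.7,"ty":2.65,"claw":5},{"tx":-2.7,"ty":2.65,"claw":5},{"tx":-2.7,"ty":2.65,"claw":5},{"tx":-2.7,"ty":2.65,"claw":5},{"claw":5},{"claw":5},{"claw":5}])

```text
invalid input at $.rows[0]: expected keys tx, ty, tz, ax, ay, az, claw
```

```bash
cat > go.py <<'E'
from h import *
import sys
s=sense();R=np.array(s["ee_rot"]);p=np.array(s["tcp_pos"]);T=np.array(eval(sys.argv[1]))
print(s["time_s"],p.round(4),"yaw_x",np.degrees(np.arctan2(R[1,0],R[0,0])).round(2),"tool cm",((T-p)@R*100).round(2),"F",np.round(s["wrist_force"],1),"M",np.round(s["moment"],2),"w",s["gripper_width"],s["gripper_force"],np.round(s["joints"],1))
print(R[:,2].round(4))
E
python3 go.py "[.473,-.014,.20]"
python3 - <<'E'
from h import *
im,d=capture("side");cv2.imwrite("pics/s1.png",cv2.resize(im[110:270,220:440],None,fx=3.5,fy=3.5)[...,::-1])
E
```

```text
0.1 [ 0.2454 -0.5742  0.2216] yaw_x -156.87 tool cm [-42.94  42.58   2.24] F [-0.1  0.8 -0.1] M [-0.03 -0.05  0.01] w 1.003019286480097 0.0 [-52.   22.1   0.4  -0.  -68.4 -14.8]
[-9.0e-04  1.8e-03 -1.0e+00]
```

View pics/s1.png

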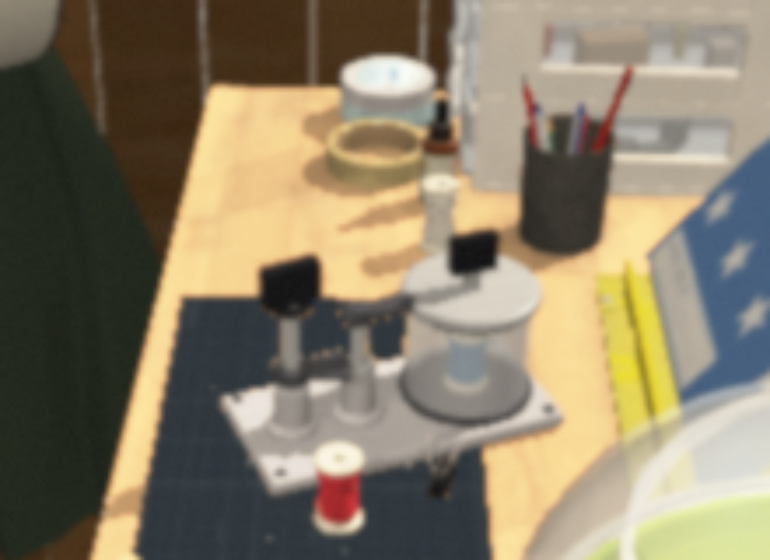

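All keys are needed in every row. The close-up shows the knob bar at (290,287) and the handle at (473,253), with nothing near them.

Call:
drive_tool(rows=[{"tx":-2.7,"ty":2.65,"tz":0,"ax":0,"ay":0,"az":0,"claw":5},{"tx":-2.7,"ty":2.65,"tz":0,"ax":0,"ay":0,"az":0,"claw":5},{"tx":-2.7,"ty":2.65,"tz":0,"ax":0,"ay":0,"az":0,"claw":5},{"tx":-2.7,"ty":2.65,"tz":0,"ax":0,"ay":0,"az":0,"claw":5},{"tx":-2.7,"ty":2.65,"tz":0,"ax":0,"ay":0,"az":0,"claw":5},{"tx":-2.7,"ty":2.65,"tz":0,"ax":0,"ay":0,"az":0,"claw":5},{"tx":-2.7,"ty":2.65,"tz":0,"ax":0,"ay":0,"az":0,"claw":5},{"tx":-2.7,"ty":2.65,"tz":0,"ax":0,"ay":0,"az":0,"claw":5},{"tx":-2.7,"ty":2.65,"tz":0,"ax":0,"ay":0,"az":0,"claw":5},{"tx":-2.7,"ty":2.65,"tz":0,"ax":0,"ay":0,"az":0,"claw":5}])

```text
time_s: 0.98
tcp_pos: [0.3898, -0.2231, 0.2226]
ee_rot: [[-0.92, -0.393, 0.0], [-0.393, 0.92, 0.0], [-0.0, 0.0, -1.0]]
wrist_force: [0.9, 0.1, 0.4]
gripper_width: 0.579
gripper_force: 0.0
```

Call:
drive_tool(rows=[{"tx":-2.7,"ty":2.65,"tz":0,"ax":0,"ay":0,"az":0,"claw":5},{"tx":-2.7,"ty":2.65,"tz":0,"ax":0,"ay":0,"az":0,"claw":5},{"tx":-2.7,"ty":2.65,"tz":0,"ax":0,"ay":0,"az":0,"claw":5},{"tx":-2.7,"ty":2.65,"tz":0,"ax":0,"ay":0,"az":0,"claw":5},{"tx":-2.7,"ty":2.65,"tz":0,"ax":0,"ay":0,"az":0,"claw":5},{"tx":0,"ty":0,"tz":0,"ax":0,"ay":0,"az":0,"claw":5},{"tx":0,"ty":0,"tz":0,"ax":0,"ay":0,"az":0,"claw":5},{"tx":0,"ty":0,"tz":0,"ax":0,"ay":0,"az":0,"claw":5}])

```text
time_s: 1.65
tcp_pos: [0.4614, -0.05, 0.2222]
ee_rot: [[-0.919, -0.393, -0.001], [-0.393, 0.919, -0.0], [0.001, 0.0, -1.0]]
wrist_force: [-0.3, -0.8, -0.2]
gripper_width: 0.576
gripper_force: 0.0
```

```bash
python3 go.py "[.473,-.014,.20]"
python3 - <<'E'
from h import *
im,d=capture("side");cv2.imwrite("pics/s2.png",cv2.resize(im[110:270,220:440],None,fx=3.5,fy=3.5)[...,::-1])
E
```

```text
1.65 [ 0.4614 -0.05    0.2222] yaw_x -156.83 tool cm [-2.49  2.85  2.22] F [-0.3 -0.8 -0.2] M [-0.02  0.04  0.  ] w 0.5756152254277055 0.0 [ 14.    6.2 -21.1  -0.  -62.8 -80.8]
[-1.2e-03 -1.0e-04 -1.0e+00]
```

View pics/s2.png

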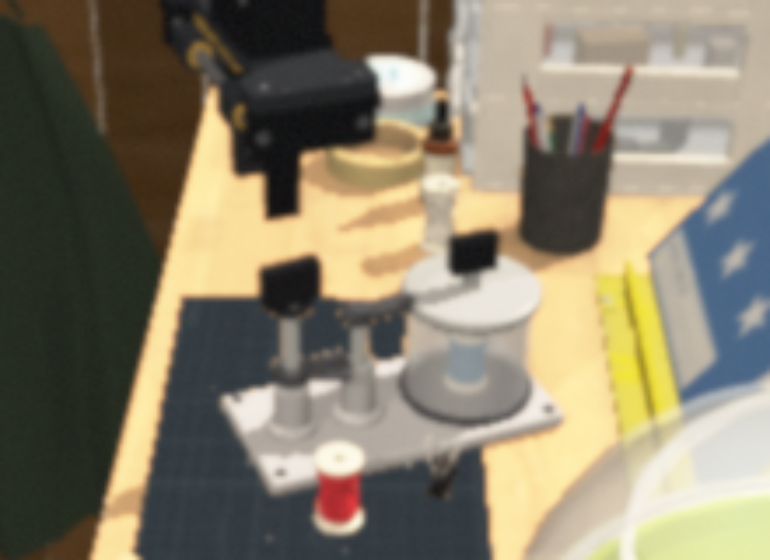

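The near finger tip is at (283,212), right above the knob bar at (290,287). Next I finish the approach and descend.

Call:
drive_tool(rows=[{"tx":-1.25,"ty":1.45,"tz":0,"ax":0,"ay":0,"az":-0.06,"claw":5},{"tx":-1.25,"ty":1.4,"tz":0,"ax":0,"ay":0,"az":0,"claw":5},{"tx":0,"ty":0,"tz":1.0,"ax":0,"ay":0,"az":0,"claw":5},{"tx":0,"ty":0,"tz":2.0,"ax":0,"ay":0,"az":0,"claw":5},{"tx":0,"ty":0,"tz":1.0,"ax":0,"ay":0,"az":0,"claw":5},{"tx":0,"ty":0,"tz":0,"ax":0,"ay":0,"az":0,"claw":5},{"tx":0,"ty":0,"tz":0,"ax":0,"ay":0,"az":0,"claw":5}])

```text
time_s: 2.28
tcp_pos: [0.4722, -0.0149, 0.1825]
ee_rot: [[-0.895, -0.446, -0.001], [-0.446, 0.895, -0.001], [0.001, -0.0, -1.0]]
wrist_force: [0.1, 0.1, 0.7]
gripper_width: 0.575
gripper_force: 0.0
```

```bash
python3 go.py "[.473,-.014,.124]"
python3 - <<'E'
from h import *
im,d=capture("side");cv2.imwrite("pics/s3.png",cv2.resize(im[110:270,220:440],None,fx=3.5,fy=3.5)[...,::-1])
E
```

```text
2.2833 [ 0.4722 -0.0149  0.1825] yaw_x -153.53 tool cm [-0.12  0.05  5.85] F [0.1 0.1 0.7] M [ 0.01 -0.1   0.04] w 0.5749275651803015 0.0 [ 18.    9.2 -23.7   0.  -57.1 -81.5]
[-9.e-04 -6.e-04 -1.e+00]
```

View pics/s3.png

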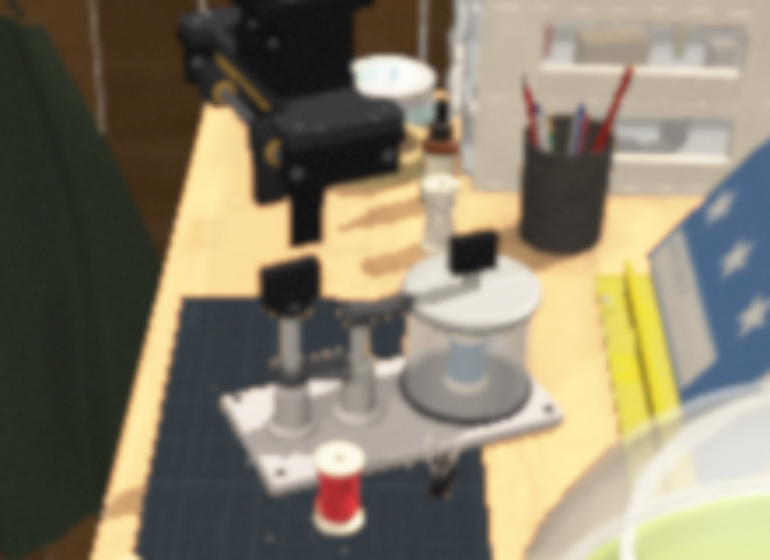

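The near finger, at (306,240), lines up with the bar at (290,287) once its sideways offset is allowed for. I'll descend and close.

Call:
drive_tool(rows=[{"tx":-0.1,"ty":0,"tz":2,"ax":0,"ay":0,"az":0,"claw":5},{"tx":0,"ty":0,"tz":2,"ax":0,"ay":0,"az":0,"claw":5},{"tx":0,"ty":0,"tz":1.2,"ax":0,"ay":0,"az":0,"claw":5},{"tx":0,"ty":0,"tz":0.6,"ax":0,"ay":0,"az":0,"claw":5},{"tx":0,"ty":0,"tz":0,"ax":0,"ay":0,"az":0,"claw":5},{"tx":0,"ty":0,"tz":0,"ax":0,"ay":0,"az":0,"claw":5}])

```text
time_s: 2.83
tcp_pos: [0.4742, -0.0134, 0.1255]
ee_rot: [[-0.894, -0.447, 0.002], [-0.447, 0.894, 0.0], [-0.001, -0.001, -1.0]]
wrist_force: [0.9, 0.5, -0.7]
gripper_width: 0.574
gripper_force: 0.0
```

Call:
drive_tool(rows=[{"tx":0,"ty":0,"tz":0,"ax":0,"ay":0,"az":0,"claw":3},{"tx":0,"ty":0,"tz":0,"ax":0,"ay":0,"az":0,"claw":2},{"tx":0,"ty":0,"tz":0,"ax":0,"ay":0,"az":0,"claw":1.6},{"tx":0,"ty":0,"tz":0,"ax":0,"ay":0,"az":0,"claw":1.2},{"tx":0,"ty":0,"tz":0,"ax":0,"ay":0,"az":0,"claw":0.8},{"tx":0,"ty":0,"tz":0,"ax":0,"ay":0,"az":0,"claw":0.8},{"tx":0,"ty":0,"tz":0,"ax":0,"ay":0,"az":0,"claw":0.8}])

```text
time_s: 3.42
tcp_pos: [0.4731, -0.0115, 0.1247]
ee_rot: [[-0.895, -0.446, -0.0], [-0.446, 0.895, 0.003], [-0.001, 0.003, -1.0]]
wrist_force: [-3.4, 9.0, 2.3]
gripper_width: 0.157
gripper_force: 30.0
```

```bash
python3 go.py "[.473,-.014,.124]"
```

```text
3.4167 [ 0.4731 -0.0115  0.1247] yaw_x -153.49 tool cm [ 0.12 -0.22  0.07] F [-3.4  9.   2.3] M [2.61 1.   0.06] w 0.15734277787852533 30.000099430326372 [ 18.2  13.2 -28.1  -0.3 -48.6 -81.5]
[-1.0e-04  3.4e-03 -1.0e+00]
```

Gripped at 13.7 mm. I'll relieve the 9 N side push with a small +ty, then turn.

Call:
drive_tool(rows=[{"tx":0,"ty":0.25,"tz":0,"ax":0,"ay":0,"az":0,"claw":0.8},{"tx":0,"ty":0,"tz":0,"ax":0,"ay":0,"az":-0.06,"claw":0.8},{"tx":0,"ty":0,"tz":0,"ax":0,"ay":0,"az":-0.1,"claw":0.8},{"tx":0,"ty":0,"tz":0,"ax":0,"ay":0,"az":-0.1,"claw":0.8},{"tx":0,"ty":0,"tz":0,"ax":0,"ay":0,"az":-0.1,"claw":0.8},{"tx":0,"ty":0,"tz":0,"ax":0,"ay":0,"az":0,"claw":0.8},{"tx":0,"ty":0,"tz":0,"ax":0,"ay":0,"az":0,"claw":0.8}])

```text
time_s: 4.0
tcp_pos: [0.473, -0.0112, 0.1247]
ee_rot: [[-0.681, -0.732, 0.001], [-0.732, 0.681, -0.0], [-0.001, -0.001, -1.0]]
wrist_force: [2.3, -2.4, -1.1]
gripper_width: 0.159
gripper_force: 30.0
```

```bash
python3 go.py "[.473,-.0115,.124]"
```

```text
4.0 [ 0.473  -0.0112  0.1247] yaw_x -132.92 tool cm [ 0.02 -0.02  0.07] F [ 2.3 -2.4 -1.1] M [-0.64 -0.65  0.06] w 0.15875888277716574 29.999309638515115 [ 18.4  13.2 -28.3   0.1 -48.4 -61.4]
[ 1.4e-03 -4.0e-04 -1.0e+00]
```

Call:
drive_tool(rows=[{"tx":0,"ty":0,"tz":0,"ax":0,"ay":0,"az":-0.11,"claw":0.8},{"tx":0,"ty":0,"tz":0,"ax":0,"ay":0,"az":-0.11,"claw":0.8},{"tx":0,"ty":0,"tz":0,"ax":0,"ay":0,"az":-0.11,"claw":0.8},{"tx":0,"ty":0,"tz":0,"ax":0,"ay":0,"az":-0.11,"claw":0.8},{"tx":0,"ty":0,"tz":0,"ax":0,"ay":0,"az":-0.11,"claw":0.8},{"tx":0,"ty":0,"tz":0,"ax":0,"ay":0,"az":-0.11,"claw":0.8},{"tx":0,"ty":0,"tz":0,"ax":0,"ay":0,"az":-0.11,"claw":0.8},{"tx":0,"ty":0,"tz":0,"ax":0,"ay":0,"az":-0.11,"claw":0.8},{"tx":0,"ty":0,"tz":0,"ax":0,"ay":0,"az":-0.11,"claw":0.8},{"tx":0,"ty":0,"tz":0,"ax":0,"ay":0,"az":0,"claw":0.8}])

```text
time_s: 4.83
tcp_pos: [0.4733, -0.0113, 0.1247]
ee_rot: [[0.241, -0.97, 0.002], [-0.97, -0.241, -0.001], [0.001, -0.002, -1.0]]
wrist_force: [3.9, -3.0, -1.5]
gripper_width: 0.16
gripper_force: 30.0
```

```bash
python3 go.py "[.473,-.0115,.124]"
```

```text
4.8333 [ 0.4733 -0.0113  0.1247] yaw_x -76.04 tool cm [0.01 0.04 0.07] F [ 3.9 -3.  -1.5] M [-0.96 -0.94  0.  ] w 0.15995570937404413 29.997449219226837 [ 18.4  13.2 -28.3   0.1 -48.4  -4.5]
[ 1.9e-03 -5.0e-04 -1.0e+00]
```

The knob is at about 1.40 rad. I'll release, rise, and take a top picture to confirm.

Call:
drive_tool(rows=[{"tx":0,"ty":0,"tz":0,"ax":0,"ay":0,"az":0,"claw":2.5},{"tx":0,"ty":0,"tz":0,"ax":0,"ay":0,"az":0,"claw":5},{"tx":0,"ty":0,"tz":0,"ax":0,"ay":0,"az":0,"claw":5},{"tx":0,"ty":0,"tz":0,"ax":0,"ay":0,"az":0,"claw":5},{"tx":0,"ty":0,"tz":-2,"ax":0,"ay":0,"az":0,"claw":5},{"tx":0,"ty":0,"tz":-2.5,"ax":0,"ay":0,"az":0,"claw":5},{"tx":0,"ty":0,"tz":-2.5,"ax":0,"ay":0,"az":0,"claw":5},{"tx":0,"ty":0,"tz":0,"ax":0,"ay":0,"az":0.1,"claw":5},{"tx":0,"ty":0,"tz":0,"ax":0,"ay":0,"az":0.12,"claw":5},{"tx":0,"ty":0,"tz":0,"ax":0,"ay":0,"az":0.12,"claw":5}])

```text
time_s: 5.67
tcp_pos: [0.4721, -0.0108, 0.1951]
ee_rot: [[-0.104, -0.995, 0.001], [-0.995, 0.104, 0.001], [-0.001, -0.001, -1.0]]
wrist_force: [0.9, 0.2, 0.2]
gripper_width: 0.57
gripper_force: 0.0
```

Call:
drive_tool(rows=[{"tx":0,"ty":0,"tz":0,"ax":0,"ay":0,"az":0.12,"claw":5},{"tx":0,"ty":0,"tz":0,"ax":0,"ay":0,"az":0.12,"claw":5},{"tx":0,"ty":0,"tz":0,"ax":0,"ay":0,"az":0.12,"claw":5},{"tx":0,"ty":0,"tz":0,"ax":0,"ay":0,"az":0.12,"claw":5},{"tx":0,"ty":0,"tz":0,"ax":0,"ay":0,"az":0.12,"claw":5},{"tx":0,"ty":0,"tz":0,"ax":0,"ay":0,"az":0.12,"claw":5},{"tx":0,"ty":0,"tz":0,"ax":0,"ay":0,"az":0.12,"claw":5},{"tx":0,"ty":0,"tz":0,"ax":0,"ay":0,"az":0.12,"claw":5},{"tx":0,"ty":0,"tz":0,"ax":0,"ay":0,"az":0.1,"claw":5},{"tx":0,"ty":0,"tz":0,"ax":0,"ay":0,"az":0,"claw":5}])

```text
time_s: 6.5
tcp_pos: [0.472, -0.0109, 0.1944]
ee_rot: [[-0.917, -0.4, -0.001], [-0.4, 0.917, 0.0], [0.001, 0.0, -1.0]]
wrist_force: [-0.7, -0.1, 0.0]
gripper_width: 0.575
gripper_force: 0.0
```

```bash
python3 go.py "[.595,.041,.195]"
python3 - <<'E'
from h import *
im,d=capture("side");cv2.imwrite("pics/s4.png",cv2.resize(im[110:270,220:440],None,fx=3.5,fy=3.5)[...,::-1])
E
```

```text
6.5 [ 0.472  -0.0109  0.1944] yaw_x -156.43 tool cm [-13.35  -0.16  -0.06] F [-0.7 -0.1  0. ] M [ 0.01 -0.05 -0.01] w 0.575036075396483 0.0 [ 18.4   8.5 -22.7  -0.  -58.9 -84.9]
[-6.e-04  1.e-04 -1.e+00]
```

View pics/s4.png

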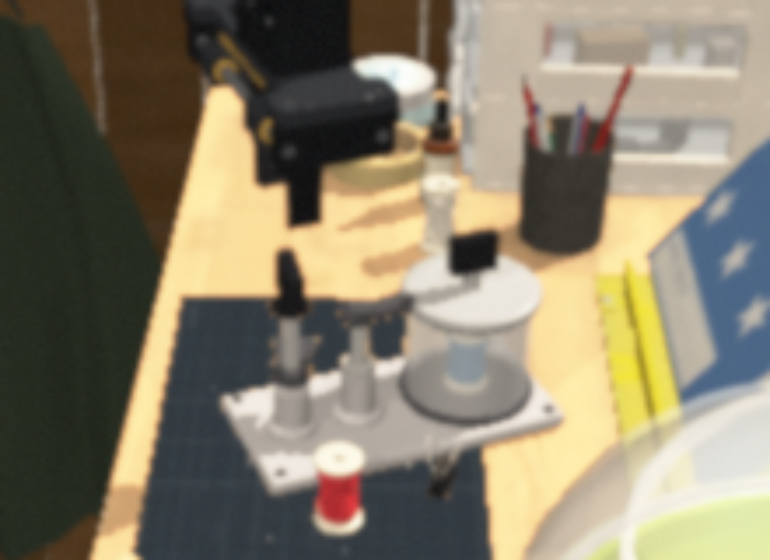

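The knob bar at (290,285) is now end-on to the camera and its hook is off the rod, so the clamp is unlocked. The handle is at (473,253).

Call:
drive_tool(rows=[{"tx":-2.5,"ty":0,"tz":0,"ax":0,"ay":0,"az":0,"claw":5},{"tx":-3.5,"ty":0,"tz":0,"ax":0,"ay":0,"az":0,"claw":5},{"tx":-3.5,"ty":0,"tz":0,"ax":0,"ay":0,"az":0,"claw":5},{"tx":-2.5,"ty":-0.1,"tz":0,"ax":0,"ay":0,"az":0,"claw":5},{"tx":-1.5,"ty":0,"tz":0,"ax":0,"ay":0,"az":0,"claw":5},{"tx":0,"ty":0,"tz":1.5,"ax":0,"ay":0,"az":0,"claw":5},{"tx":0,"ty":0,"tz":1.5,"ax":0,"ay":0,"az":0,"claw":5},{"tx":0,"ty":0,"tz":0,"ax":0,"ay":0,"az":0,"claw":5},{"tx":0,"ty":0,"tz":0,"ax":0,"ay":0,"az":0,"claw":5}])

```text
time_s: 7.3
tcp_pos: [0.5958, 0.0422, 0.1638]
ee_rot: [[-0.915, -0.403, -0.002], [-0.403, 0.915, -0.001], [0.003, 0.0, -1.0]]
wrist_force: [0.6, 0.3, -0.1]
gripper_width: 0.575
gripper_force: 0.0
```

```bash
python3 go.py "[.596,.041,.117]"
python3 - <<'E'
from h import *
im,d=capture("side");cv2.imwrite("pics/s5.png",cv2.resize(im[110:270,220:440],None,fx=3.5,fy=3.5)[...,::-1])
E
```

```text
7.3 [0.5958 0.0422 0.1638] yaw_x -156.2 tool cm [ 0.02 -0.11  4.68] F [ 0.6  0.3 -0.1] M [ 0.   -0.   -0.09] w 0.5751344509429074 0.0 [ 19.6  22.1  -8.3   0.  -59.7 -85.8]
[-0.0023 -0.001  -1.    ]
```

View pics/s5.png

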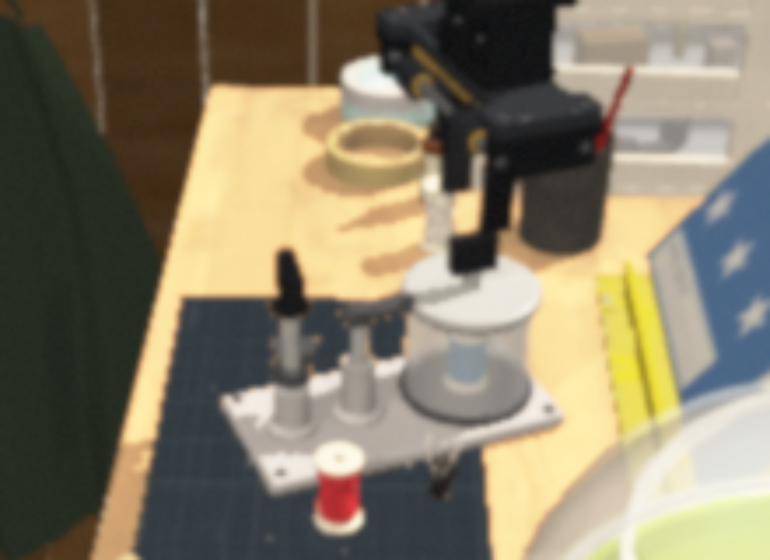

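The fingers, at (457,185) and (495,250), straddle the handle at (473,253). I'll descend 4.6 cm and close.

Call:
drive_tool(rows=[{"tx":0,"ty":0,"tz":1.5,"ax":0,"ay":0,"az":0,"claw":5},{"tx":0,"ty":0,"tz":1.5,"ax":0,"ay":0,"az":0,"claw":5},{"tx":0,"ty":0,"tz":1.0,"ax":0,"ay":0,"az":0,"claw":5},{"tx":0,"ty":0,"tz":0.6,"ax":0,"ay":0,"az":0,"claw":5},{"tx":0,"ty":0,"tz":0,"ax":0,"ay":0,"az":0,"claw":3},{"tx":0,"ty":0,"tz":0,"ax":0,"ay":0,"az":0,"claw":2},{"tx":0,"ty":0,"tz":0,"ax":0,"ay":0,"az":0,"claw":1.4},{"tx":0,"ty":0,"tz":0,"ax":0,"ay":0,"az":0,"claw":0.5},{"tx":0,"ty":0,"tz":0,"ax":0,"ay":0,"az":0,"claw":0.5},{"tx":0,"ty":0,"tz":0,"ax":0,"ay":0,"az":0,"claw":0.5}])

```text
time_s: 8.18
tcp_pos: [0.5966, 0.0424, 0.1191]
ee_rot: [[-0.916, -0.402, 0.001], [-0.402, 0.916, 0.0], [-0.001, -0.0, -1.0]]
wrist_force: [1.0, 0.2, -0.5]
gripper_width: 0.206
gripper_force: 0.0
```

```bash
python3 go.py "[.596,.041,.117]"
```

```text
8.1833 [0.5966 0.0424 0.1191] yaw_x -156.29 tool cm [ 0.11 -0.11  0.21] F [ 1.   0.2 -0.5] M [ 0.06  0.05 -0.03] w 0.2055166727567852 0.0 [ 19.6  24.6 -11.5   0.  -53.8 -85.9]
[ 9.e-04  3.e-04 -1.e+00]
```

Call:
drive_tool(rows=[{"tx":0,"ty":0,"tz":0,"ax":0,"ay":0,"az":0,"claw":0.5},{"tx":0,"ty":0,"tz":0,"ax":0,"ay":0,"az":0,"claw":0.5},{"tx":0,"ty":0,"tz":0,"ax":0,"ay":0,"az":0,"claw":0.5},{"tx":0,"ty":0,"tz":0,"ax":0,"ay":0,"az":0,"claw":0.5}])

```text
time_s: 8.52
tcp_pos: [0.5961, 0.0434, 0.119]
ee_rot: [[-0.915, -0.403, 0.0], [-0.403, 0.915, 0.001], [-0.001, 0.001, -1.0]]
wrist_force: [-2.4, 4.8, 3.9]
gripper_width: 0.159
gripper_force: 30.0
```

```bash
python3 go.py "[.596,.041,.119]"
```

```text
8.5167 [0.5961 0.0434 0.119 ] yaw_x -156.26 tool cm [ 0.11 -0.22 -0.  ] F [-2.4  4.8  3.9] M [1.35 0.79 0.05] w 0.1593172745169299 29.995478438213468 [ 19.6  24.6 -11.5  -0.1 -53.9 -85.8]
[ 1.0e-04  1.3e-03 -1.0e+00]
```

Gripped. I'll relieve the side push and lift in small steps.

Call:
drive_tool(rows=[{"tx":0,"ty":0.12,"tz":0,"ax":0,"ay":0,"az":0,"claw":0.5},{"tx":0,"ty":0,"tz":-0.1,"ax":0,"ay":0,"az":0,"claw":0.5},{"tx":0,"ty":0,"tz":-0.1,"ax":0,"ay":0,"az":0,"claw":0.5},{"tx":0,"ty":0,"tz":-0.1,"ax":0,"ay":0,"az":0,"claw":0.5},{"tx":0,"ty":0,"tz":-0.1,"ax":0,"ay":0,"az":0,"claw":0.5},{"tx":0,"ty":0,"tz":0,"ax":0,"ay":0,"az":0,"claw":0.5}])

```text
time_s: 9.02
tcp_pos: [0.5959, 0.0435, 0.1213]
ee_rot: [[-0.916, -0.402, -0.0], [-0.402, 0.916, 0.0], [0.0, 0.0, -1.0]]
wrist_force: [3.1, 1.3, -9.5]
gripper_width: 0.158
gripper_force: 30.0
```

```bash
python3 go.py "[.596,.0434,.134]"
```

```text
9.0167 [0.5959 0.0435 0.1213] yaw_x -156.31 tool cm [-0.   -0.01 -1.27] F [ 3.1  1.3 -9.5] M [ 0.26 -1.26  0.16] w 0.1580586356225441 29.998988737352192 [ 19.7  24.5 -11.4  -0.  -54.2 -86. ]
[-4.e-04  3.e-04 -1.e+00]
```

Call:
drive_tool(rows=[{"tx":0,"ty":0,"tz":-0.1,"ax":0,"ay":0,"az":0,"claw":0.5},{"tx":0,"ty":0,"tz":-0.1,"ax":0,"ay":0,"az":0,"claw":0.5},{"tx":0,"ty":0,"tz":-0.1,"ax":0,"ay":0,"az":0,"claw":0.5},{"tx":0,"ty":0,"tz":-0.15,"ax":0,"ay":0,"az":0,"claw":0.5},{"tx":0,"ty":0,"tz":-0.15,"ax":0,"ay":0,"az":0,"claw":0.5},{"tx":0,"ty":0,"tz":-0.15,"ax":0,"ay":0,"az":0,"claw":0.5},{"tx":0,"ty":0,"tz":-0.15,"ax":0,"ay":0,"az":0,"claw":0.5},{"tx":0,"ty":0,"tz":-0.15,"ax":0,"ay":0,"az":0,"claw":0.5},{"tx":0,"ty":0,"tz":-0.1,"ax":0,"ay":0,"az":0,"claw":0.5},{"tx":0,"ty":0,"tz":0,"ax":0,"ay":0,"az":0,"claw":0.5}])

```text
time_s: 9.85
tcp_pos: [0.596, 0.0435, 0.1346]
ee_rot: [[-0.916, -0.402, 0.001], [-0.402, 0.916, 0.0], [-0.001, -0.0, -1.0]]
wrist_force: [2.5, 0.9, -5.6]
gripper_width: 0.159
gripper_force: 30.0
```

```bash
python3 go.py "[.596,.0434,.134]"
python3 - <<'E'
from h import *
im,d=capture("side");cv2.imwrite("pics/s6.png",cv2.resize(im[110:270,220:440],None,fx=3.5,fy=3.5)[...,::-1])
E
```

```text
9.85 [0.596  0.0435 0.1346] yaw_x -156.29 tool cm [ 0.   -0.01  0.06] F [ 2.5  0.9 -5.6] M [ 0.48 -0.82  0.1 ] w 0.15884909211378598 29.99846752267331 [ 19.7  23.7 -10.5   0.  -55.8 -86. ]
[ 6.e-04  2.e-04 -1.e+00]
```

View pics/s6.png

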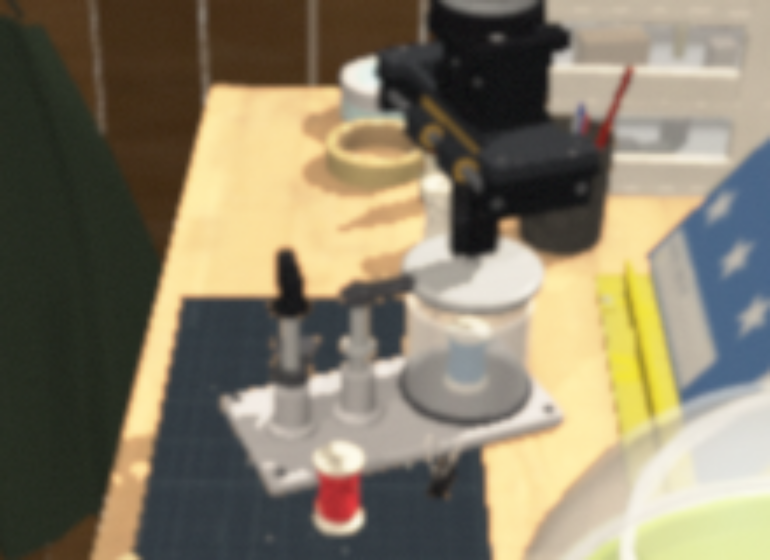

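The lid, at (473,272), is about 18 px above its shut place and the seal gap is open. The spool and clip have not moved. I'll let it settle, check, and hand in.

Call:
drive_tool(rows=[{"tx":0,"ty":0,"tz":0,"ax":0,"ay":0,"az":0,"claw":0.5},{"tx":0,"ty":0,"tz":0,"ax":0,"ay":0,"az":0,"claw":0.5},{"tx":0,"ty":0,"tz":0,"ax":0,"ay":0,"az":0,"claw":0.5},{"tx":0,"ty":0,"tz":0,"ax":0,"ay":0,"az":0,"claw":0.5},{"tx":0,"ty":0,"tz":0,"ax":0,"ay":0,"az":0,"claw":0.5},{"tx":0,"ty":0,"tz":0,"ax":0,"ay":0,"az":0,"claw":0.5}])

```text
time_s: 10.4
tcp_pos: [0.596, 0.0435, 0.1345]
ee_rot: [[-0.916, -0.402, 0.001], [-0.402, 0.916, 0.0], [-0.001, -0.0, -1.0]]
wrist_force: [1.2, 1.9, -1.5]
gripper_width: 0.161
gripper_force: 30.0
```

```bash
python3 go.py "[.596,.0434,.134]"; python3 -c "
from station import *
s=sense()
if .129<s['tcp_pos'][2]<.139 and s['gripper_force']>20: print(finish_job())"
```

```text
10.4 [0.596  0.0435 0.1345] yaw_x -156.28 tool cm [ 0.   -0.01  0.05] F [ 1.2  1.9 -1.5] M [ 0.54 -0.5   0.09] w 0.1610194295031672 29.99865741468966 [ 19.7  23.7 -10.5   0.  -55.8 -86. ]
[ 6.e-04  0.e+00 -1.e+00]
the job is handed in; nothing more can be done
None
```

The job is handed in at about 10.4 s: the clamp knob is at about 1.4 rad (unlocked), and the gripper still holds the lid about 15 mm open, with the spool and clip beside the jar unmoved in the last picture (the eraser and taller spool were not rechecked).

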